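# Hang the slide rack on the stainer's arm

### The job

Load the slide rack onto the carousel stainer: carry it upright to the pin on the stainer's arm and, with the arm still at the loading station, push the rack's hook down onto the pin, without slamming it, until the pin is home in the hook and the sprung latch has flipped shut behind it. Then turn the arm right round to its stop, so that the rack hangs latched over the open dish, and leave it hanging still. Do not disturb the wash bottle, the slide box or the Petri dishes.

Things in the scene. Friction and masses are not known exactly. Their poses are not given: they have to be found in the camera images.
- rack_grip (a point): Centre of the black grip tab above the hook of the loose slide rack (0.3 kg, basket 84 x 98 mm with glass slides, standing on the bench). Rack axes: z up, y in the plane of the hook, x through the hook. Tab 12 mm thick (x), 26 mm wide (y), 38 mm tall; this point is 168 mm above the rack's underside. Below the tab the hook is 12 mm thick (x), 37 mm wide (y).
- hook_seat (a point): Where the pin's axis lies when the pin is home in the hook's bowl: 37 mm straight below rack_grip, rack axes. The pin must lie along x, either way round. The hook is an upside-down J, mouth down: throat 19 mm wide (y -9.5 to 9.5), shank on -y, nose on +y with a flared tip 37 mm below this point.
- hook_window (a point): Middle of the clear window under the hook's mouth, 57 mm straight below hook_seat, rack axes; 40 mm high, from the nose tip down to the rack's carrying bar. Shut by the shank at y = -19 mm, open to +y and both x sides. The pin goes in here first (along x or from +y); then the rack is pushed straight down 57 mm until the pin is home.
- latch (a joint): Sprung latch of the hook, a 20 mm steel finger pivoted on the shank, barring the mouth 27 mm below hook_seat: 0 = shut, about 1 rad = folded up along the shank to let the pin by. It opens only inwards (upwards). Opening it takes a push of 5 to 8 N on top of the rack's weight; it springs shut behind the pin in the last 5 mm or so before the pin is home.
- pin_mid (a point): Middle of the steel pin at the end of the stainer's arm, on its axis, 228 mm above the bench, 125 mm from the column's axis. Arm's axes: z up, -x along the pin away from the column. Pin 10 mm thick, level, 40 mm free between the shoulder (20 mm across) and the keeper disc at its outer end (18 mm across, outer face 24 mm from this point). Nothing above it; the loading station below is flat.
- dip_arm (a joint): Turning of the stainer's arm about the upright column: 0 = loading station (it starts within 0.2 rad of it), 1.571 = at its stop over the open dish. Grows as the arm turns clockwise seen from above. Stiff: about 4 N at the knob moves it, and it stays where left.
- turn_knob (a point): Centre of the black upright knob on the arm, 22 mm in diameter, 30 mm tall, this point 260 mm above the bench, 60 mm from the column's axis on the way to the pin; arm's axes. The arm under it is 18 mm wide, top at 236 mm; the column's head is 52 mm across, top at 242 mm.
- column_axis (a point): Point on the axis of the stainer's column at pin height; stainer's axes (arm at 0 points to -x, open dish on +y). The stainer is fixed: round base 380 mm across, 22 mm high; loading station on -x, dishes 100 x 116 mm on the other sides, centred 125 mm out: the open one 77 mm high above the bench, the two lidded ones 96 mm with their handles.
- rack: The slide rack; origin at the centre of its underside, axes as told at rack_grip. Its basket is 54 mm high, 184 mm with the hook and tab.
- wash_bottle: White wash bottle, 68 mm in diameter, 188 mm high with its bent spout; origin at the centre of its underside. Bystander.
- slide_box: Grey slide storage box 85 x 175 x 30 mm lying flat; origin at the centre of its underside. Bystander.
- petri_dishes: Two closed empty Petri dishes stacked, 90 mm in diameter, 26 mm high; origin at the centre of the underside. Bystander.
Not all that is in view belongs to the job. What is shaped like the rack but purple is not meant.

How it is judged:
By the outcome, as a careful person would: the job done as asked, in the order asked, and still so for the second after the job is handed in, with the robot touching nothing.
It also fails if it takes over 64 s, if anything falls off the work surface, if the arm or the gripper's body presses on something with over 40 N, if the wrist force passes 120 N, or if a joint passes its speed limit or range.

### The arm

A 6-joint arm with a two-finger parallel gripper is mounted at the origin on the work surface. World frame = base frame: x ahead of the robot, y to its left, z up, the work surface at z = 0. Lengths are in m, angles in rad, forces in N, time in s.
With the tool pointing down it reaches from about 0.4 to 0.825 m from the base axis. Payload 7 kg.
Tool frame: the origin (TCP) lies on the centre line of the jaws, within the pads' length; the fingertips stand 22 mm ahead of it and the grasp point (between the pads) lies 3 mm ahead of it; z points along the fingers, y is the line along which they close (so a half turn about z gives the same grasp; the last joint's range is limited). The gripper opens to 88 mm and grips with 3 to 60 N. Pads are 19 mm wide; open, the fingers measure 130 mm over their backs; the gripper's body (78 mm by 193 mm) begins 47 mm behind the grasp point.
Start: joints at [-0.892, 0.359, 0.012, 0, -1.224, -0.288], TCP at [0.257, -0.624, 0.213] pointing down, gripper open.
Joint ranges: [-3.07, 3.07], [-1.43, 2.12], [-1.02, 1.25], [-3.03, 1.67], [-3.05, -0], [-3.03, 3.03]. Speed limits (rad/s): [2.39, 2.39, 3.01, 3.14, 3.14, 3.14].

### API

Orientations are given as [roll, pitch, yaw] about the fixed x, y, z axes, in that order (R = Rz(yaw) Ry(pitch) Rx(roll)).
In Python, from station import monitor, viewer, order gives the robot as it stands. The module is installed in compiled form; this text tells all that it offers.
- The arm moves only by the tool servo_tool, never from a script. Its argument "targets" is a list of rows, each an object with "angular": the turn, a rotation vector about the tool's x, y, z in degrees, a list of three; "xyz": the shift along the tool's x, y, z in cm, a list of three; "claw": the finger opening in cm, from 0 to 8.76. A call has 1 to 20 rows; each row shifts and turns the commanded pose from where the row before left it, along the tool's axes as they then stand; what a row does not reach is not made up. A row lasts 1/10 s, in which the tool goes at most 50 mm and 8.59 degrees, less where a joint would pass 70% of its speed; a pose out of reach is approached as far as the arm can. A call is refused whole if a number of a shift passes 5 or a number of a turn 8.59, either way. A call with a gripper value outside its range is refused whole. The fingers move at their own pace and stop on an object; "force" is the grip in N (left out, the last holds). Time passes only in rows, so rows that do not move let the fingers close. It gives the time, the measured TCP pose, the force, the opening and the grip force at its end, in the units of the state.
- monitor.get_state(): the state, without advancing time (a new reading comes with each control period).
- viewer.grab_frame(name): name is "scene" or "top"; returns a dict with "color" (420x560x3 uint8, blue, green, red), "fovy" (degrees; the focal length in pixels is half the picture's height over the tangent of half this angle, whatever the lens; pixels are square), "cx", "cy" (the principal point, pixels), "R" (3x3) and "t" (3): a world point X has camera coordinates R X + t. Camera axes: x right, y down, z forward; pixel columns grow to the right and rows downward; lengths in m; the calibration is good to about 2 mm. A picture is of the moment at which its call begins. There is no depth.
- order.job_done(): hands the job in; it is judged then, once.
The state is a dict: "t": time; "q": joint angles; "qd": joint speeds; "joint_efforts": joint torques, N m; "eef_pos": TCP position; "ee_rot": TCP orientation; "force": force on the tool from outside, world axes, zero at the start; "moment": the same for the moment, N m; "width": finger opening in m; "gripper_force": force on a finger pad.
Only numpy, scipy, OpenCV 4.12 (cv2) and the standard library are available. Lean on these libraries where they do the work, as an engineer would, in place of code of your own. Each camera call takes 0.05 s, during which the arm holds its last target. There are 200 camera calls.

## Working session

There is one attempt and no reset: what is moved stays moved. The work goes in short steps, Python scripts to look and compute and a tool call to move; the robot and the scene stay as the last step left them, time stands still between calls to the robot, and variables do not carry over. Pictures are saved under pics/ and viewed, at most 10 in all, crops included, and the job is handed in when it is done.

Besides the shell and the picture viewer there is one more tool, called after ">>>" as name(argument=value, ...), one argument or row to a line, values as JSON. servo_tool: Moves the arm, as the interface text tells. Its arguments: {"type":"object","properties":{"targets":{"type":"array"},"force":{"type":"number"}},"required":["targets"]}

```bash
mkdir -p pics; cat > h.py <<'E'
import numpy as np, cv2
from station import monitor, viewer, order
def grab(n,f):
    d=viewer.grab_frame(n); cv2.imwrite('pics/'+f,d['color'])
    np.savez('pics/'+n+'.npz',**{k:np.array(v) for k,v in d.items()}); return d
def load(n): return np.load('pics/'+n+'.npz')
def proj(d,X):
    X=np.atleast_2d(X); c=X@d['R'].T+d['t']; f=210/np.tan(np.radians(d['fovy'])/2)
    return np.c_[d['cx']+f*c[:,0]/c[:,2], d['cy']+f*c[:,1]/c[:,2]]
def ray(d,u,v):
    f=210/np.tan(np.radians(d['fovy'])/2)
    r=d['R'].T@np.array([(u-d['cx'])/f,(v-d['cy'])/f,1]); return -d['R'].T@d['t'], r/np.linalg.norm(r)
def atz(d,u,v,z):
    o,r=ray(d,u,v); return o+r*(z-o[2])/r[2]
def tri(a,b):
    (o1,r1),(o2,r2)=a,b; A=np.c_[r1,-r2]; s=np.linalg.lstsq(A,o2-o1,rcond=None)[0]
    p,q=o1+r1*s[0],o2+r2*s[1]; return (p+q)/2,np.linalg.norm(p-q)
E
python3 - <<'E'
from h import *
for n in('scene','top'):
    d=grab(n,n+'0.png'); print(n,d['fovy'],d['cx'],d['cy'],-d['R'].T@d['t'],d['R'])
print(monitor.get_state())
E
```

```text
scene 43.24383135534247 285.45354532616886 210.8684349831823 [ 1.32028016 -0.04110559  1.37240932] [[ 0.09406902  0.99551656 -0.00988941]
 [ 0.82282656 -0.08333544 -0.56214914]
 [-0.56045292  0.04474355 -0.82697675]]
top 42.65323226519297 282.45750546131916 220.74503273643114 [0.34202048 0.02805408 1.67672147] [[ 0.02369543 -0.99965546 -0.01129094]
 [-0.99237631 -0.02215353 -0.12123725]
 [ 0.12094535  0.01407763 -0.99255934]]
{'t': 0.1, 'q': array([-8.91899935e-01,  3.59301394e-01,  1.11375744e-02, -2.76069341e-04,
       -1.22410744e+00, -2.88109630e-01]), 'qd': array([ 0.0009576 , -0.00178266,  0.00241574,  0.00252272, -0.00066896,
        0.00108042]), 'joint_efforts': array([-1.43230507e-03, -5.84162557e+01,  2.93747842e+01,  7.01533914e+00,
        1.01850060e-02, -6.09446693e-05]), 'eef_pos': array([ 0.25690801, -0.62369761,  0.2126256 ]), 'ee_rot': array([ 3.14010477e+00, -1.70281732e-04, -2.75089976e+00]), 'force': array([ 0.03557292,  1.15943554, -0.16541985]), 'moment': array([-0.04794594,  0.03121189, -0.00247608]), 'gripper_force': 0.0, 'width': 0.08757964790302455}
```

View pics/scene0.png

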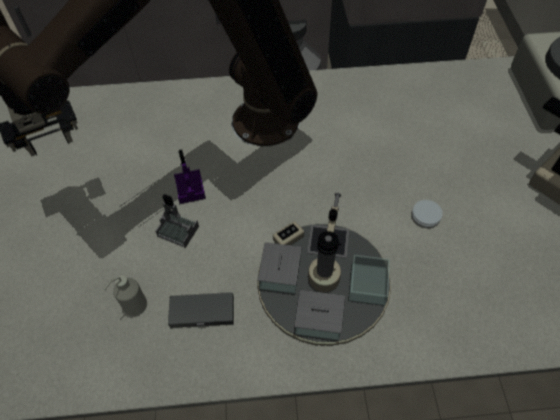

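View pics/top0.png

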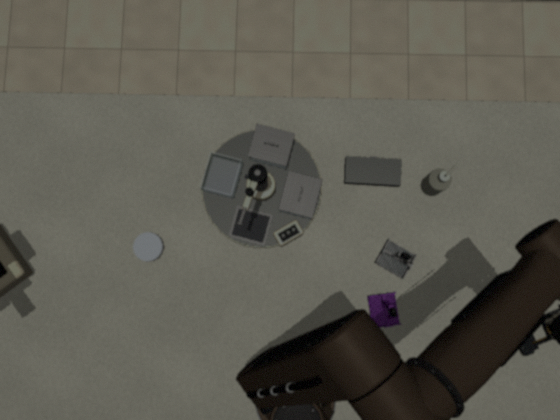

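The scene view shows the rack at about (175,220), with the purple decoy at (188,180). The stainer is at (325,275), with its arm pointing up towards the pin at (337,197). I'll enlarge these.

```bash
python3 - <<'E'
from h import *
def crop(n,x,y,w=66,h=50):
    c=load(n)['color'][y:y+h,x:x+w]; c=cv2.resize(c,(400,300),interpolation=cv2.INTER_CUBIC)
    return np.clip(c.astype(float)*1.8,0,255).astype(np.uint8)
cv2.imwrite('pics/c1.png',np.vstack([np.hstack([crop('scene',145,190),crop('scene',300,187)]),np.hstack([crop('top',365,230),crop('top',222,160)])]))
E
```

```text
(no output)
```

View pics/c1.png

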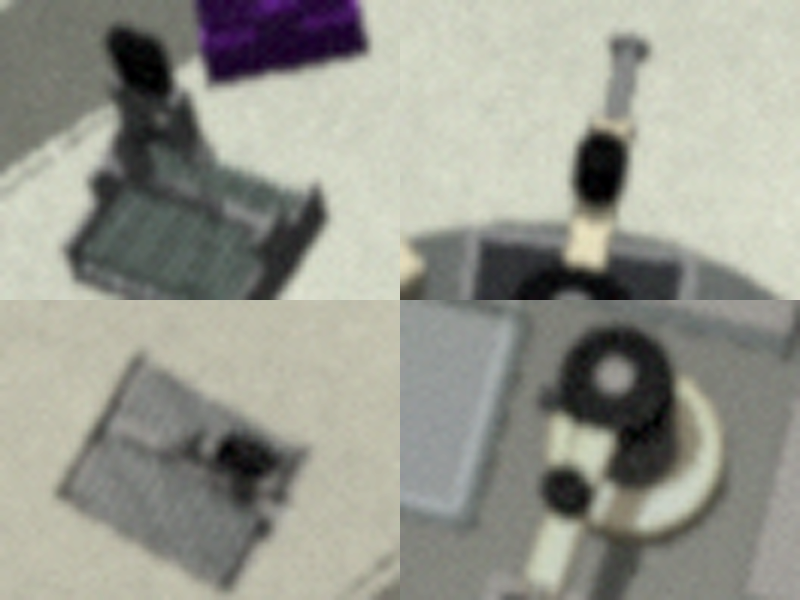

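```bash
cat >> h.py <<'E'
S=400/66
def C(x0,y0,u,v): return x0+(u+.5)/S-.5, y0+(v+.5)/S-.5
E
python3 - <<'E'
from h import *
s,t=load('scene'),load('top')
print('tab',tri(ray(s,*C(145,190,140,60)),ray(t,*C(365,230,245,155))))
P=np.array([atz(t,*C(365,230,u,v),.054) for u,v in[(140,55),(310,150),(230,290),(60,192)]])
print(P.round(4),P.mean(0),[np.linalg.norm(P[i]-P[i-1]) for i in range(4)],np.degrees(np.arctan2(*(P[1]-P[0])[1::-1])),np.degrees(np.arctan2(*(P[2]-P[3])[1::-1])),np.degrees(np.arctan2(*(P[3]-P[0])[1::-1])))
k=tri(ray(s,*C(300,187,199,168)),ray(t,*C(222,160,168,193)))
print('knob',k)
kn=atz(s,*C(300,187,199,168),.26); print(kn)
disc=atz(s,*C(300,187,228,49),.228);sh=atz(s,*C(300,187,214,125),.228);print('disc',disc,'shoulder',sh)
ct=atz(t,*C(222,160,168,193),.26);print('knob top',ct)
E
cat > crop.py <<'E'
from h import *
import sys
n,x,y,w,h,o=sys.argv[1],*map(int,sys.argv[2:6]),sys.argv[6]
c=load(n)['color'][y:y+h,x:x+w]; c=cv2.resize(c,(800,800*h//w),interpolation=cv2.INTER_CUBIC)
cv2.imwrite('pics/'+o,np.clip(c.astype(float)*2.2,0,255).astype(np.uint8))
E
python3 crop.py scene 150 188 56 42 c2.png
```

```text
tab (array([ 0.43631269, -0.29680476,  0.17270829]), np.float64(0.004457634668186681))
[[ 0.4924 -0.268   0.054 ]
 [ 0.4469 -0.3522  0.054 ]
 [ 0.3769 -0.3123  0.054 ]
 [ 0.4233 -0.2284  0.054 ]] [ 0.43485949 -0.29022818  0.054     ] [np.float64(0.0796279831854433), np.float64(0.09564253386975859), np.float64(0.08059619183745365), np.float64(0.09589429574271026)] -118.34584057882259 -118.92801969391793 150.19338229815958
knob (array([0.59089439, 0.13699461, 0.2631494 ]), np.float64(0.0027952373653048657))
[0.58877517 0.13609045 0.26      ]
disc [0.50663246 0.16290275 0.228     ] shoulder [0.54620629 0.15085166 0.228     ]
knob top [0.59160738 0.13863555 0.26      ]
```

View pics/c2.png

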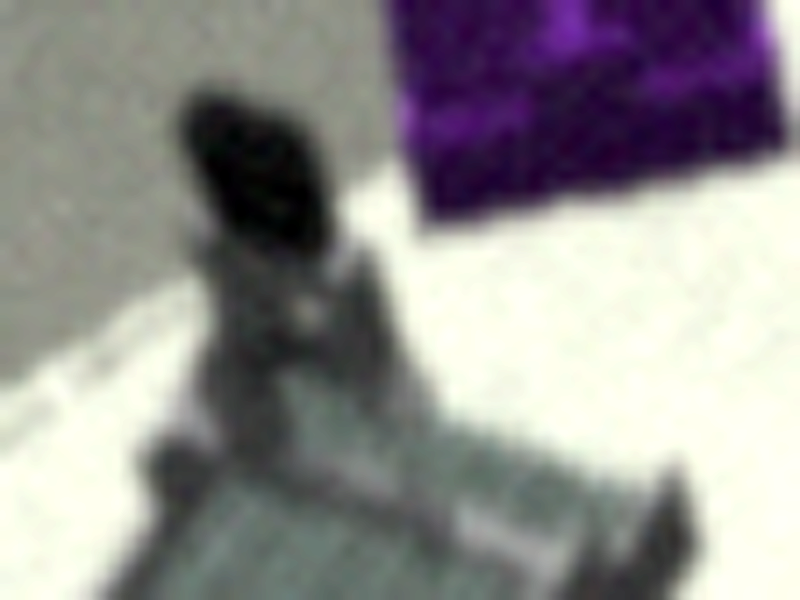

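```bash
cat > ov.py <<'E'
from h import *
def box(c,yaw,x,y,z):
    cs,sn=np.cos(yaw),np.sin(yaw)
    P=np.array([(a,b,e) for e in z for a,b in((x[0],y[0]),(x[1],y[0]),(x[1],y[1]),(x[0],y[1]))],float)
    return np.c_[c[0]+cs*P[:,0]-sn*P[:,1],c[1]+sn*P[:,0]+cs*P[:,1],P[:,2]+(c[2] if len(c)>2 else 0)]
def draw(im,d,P,x0,y0,S,col):
    q=((proj(d,P)-[x0,y0]+.5)*S-.5).astype(int)
    for i in range(4):
        for a,b in((i,(i+1)%4),(i+4,(i+1)%4+4),(i,i+4)): cv2.line(im,tuple(map(int,q[a])),tuple(map(int,q[b])),col,1)
def panel(n,x0,y0,boxes,w=66,h=50):
    d=load(n);S=400/w;c=cv2.resize(d['color'][y0:y0+h,x0:x0+w],(400,300),interpolation=cv2.INTER_CUBIC)
    c=np.clip(c*1.8,0,255).astype(np.uint8)
    for P,col in boxes: draw(c,d,P,x0,y0,S,col)
    return c
def rackb(c,yaw):
    return [(box(c,yaw,(-.042,.042),(-.049,.049),(0,.054)),(0,255,0)),(box(c,yaw,(-.006,.006),(-.013,.013),(.149,.187)),(0,0,255)),
     (box(c,yaw,(-.006,.006),(-.019,.0185),(.094,.149)),(255,0,0))]
def armb(c,ang):
    y=ang
    return [(box(c,y,(.049,.071),(-.011,.011),(.245,.275)),(0,0,255)),(box(c,y,(.105,.145),(-.005,.005),(.223,.233)),(0,255,0)),
      (box(c,y,(-.026,.026),(-.026,.026),(.2,.242)),(255,0,0))]
E
python3 - <<'E'
from ov import *
r=rackb((.4355,-.2915),np.radians(-28.6)); a=armb((.647,.119),np.radians(162.6))
cv2.imwrite('pics/o1.png',np.vstack([np.hstack([panel('scene',145,190,r),panel('scene',300,187,a,80,60)]),np.hstack([panel('top',365,230,r),panel('top',222,160,a)])]))
E
```

```text
(no output)
```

View pics/o1.png

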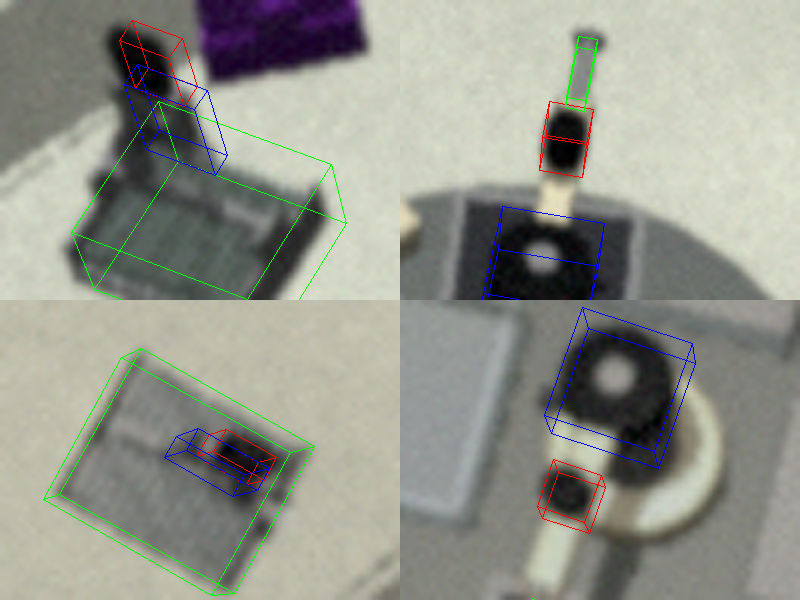

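```bash
python3 - <<'E'
from ov import *
s,t=load('scene'),load('top')
print(atz(s,*C(145,190,140,60),.168),atz(t,*C(365,230,245,155),.168))
for z in(.0,.054):print(z,[atz(s,*C(145,190,u,v),z).round(4) for u,v in[(68,248),(322,190),(78,287)]])
r=rackb((.4355,-.2965),np.radians(-28.6))
r2=rackb((.436,-.2965),np.radians(-28.6+180))
cv2.imwrite('pics/o2.png',np.vstack([np.hstack([panel('scene',145,190,r),panel('scene',145,210,r)]),np.hstack([panel('top',365,230,r),panel('top',365,230,r2)])]))
E
```

```text
[ 0.43249909 -0.30009698  0.168     ] [ 0.43657696 -0.29553509  0.168     ]
0.0 [array([ 0.4226, -0.369 ,  0.    ]), array([ 0.4003, -0.2409,  0.    ]), array([ 0.4464, -0.363 ,  0.    ])]
0.054 [array([ 0.4579, -0.3561,  0.054 ]), array([ 0.4365, -0.233 ,  0.054 ]), array([ 0.4807, -0.3503,  0.054 ])]
```

View pics/o2.png

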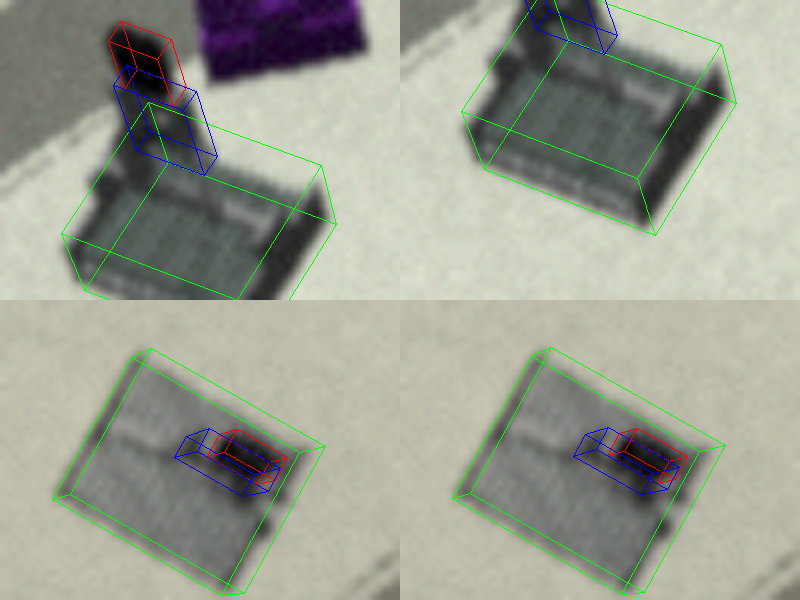

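```bash
cat >> h.py <<'E'
from scipy.spatial.transform import Rotation as Rn
def plan(xyz,yaw):
    s=monitor.get_state(); R=Rn.from_euler('xyz',s['ee_rot']); T=Rn.from_euler('xyz',[np.pi,0,np.radians(yaw)])
    print('t',s['t'],'tcp',s['eef_pos'].round(4),np.degrees(s['ee_rot']).round(2),'F',s['force'].round(2),'w',s['width'],'gf',s['gripper_force'],'q',s['q'].round(2))
    print('shift in start tool axes cm',(R.inv().apply(np.array(xyz)-s['eef_pos'])*100).round(3),'in target axes',(T.inv().apply(np.array(xyz)-s['eef_pos'])*100).round(3),'turn deg tool',np.degrees((R.inv()*T).as_rotvec()).round(2))
E
python3 - <<'E'
from h import *
s,t=load('scene'),load('top')
print(atz(s,183,155,.168),atz(t,384,295,.168),atz(t,383,310,.03))
plan([.435,-.297,.26],-118.6)
E
```

```text
[ 0.27373687 -0.25969096  0.168     ] [ 0.32474812 -0.2370123   0.168     ] [ 0.27825113 -0.25828621  0.03      ]
t 0.1 tcp [ 0.2569 -0.6237  0.2126] [ 1.7991e+02 -1.0000e-02 -1.5761e+02] F [ 0.04  1.16 -0.17] w 0.08757964790302455 gf 0.0 q [-0.89  0.36  0.01 -0.   -1.22 -0.29]
shift in start tool axes cm [-28.908  23.433  -4.708] in target axes [-3.7209e+01  3.0000e-03 -4.7370e+00] turn deg tool [ 9.000e-02  2.000e-02 -3.901e+01]
```

>>> servo_tool(
  targets=[
    {"xyz": [0,0,-2.4],"angular": [0,0,0],"claw": 6},
    {"xyz": [0,0,-2.3],"angular": [0,0,0],"claw": 6},
    {"xyz": [-2.4,1.95,0],"angular": [0,0,0],"claw": 6},
    {"xyz": [-2.4,1.95,0],"angular": [0,0,0],"claw": 6},
    {"xyz": [-2.4,1.95,0],"angular": [0,0,0],"claw": 6},
    {"xyz": [-2.4,1.95,0],"angular": [0,0,0],"claw": 6},
    {"xyz": [-2.4,1.95,0],"angular": [0,0,0],"claw": 6},
    {"xyz": [-2.4,1.95,0],"angular": [0,0,0],"claw": 6},
    {"xyz": [-2.4,1.95,0],"angular": [0,0,0],"claw": 6},
    {"xyz": [-2.4,1.95,0],"angular": [0,0,0],"claw": 6},
    {"xyz": [-2.4,1.95,0],"angular": [0,0,0],"claw": 6},
    {"xyz": [-2.4,1.95,0],"angular": [0,0,0],"claw": 6},
    {"xyz": [-2.4,1.95,0],"angular": [0,0,0],"claw": 6},
    {"xyz": [-2.5,1.98,0],"angular": [0,0,0],"claw": 6},
    {"xyz": [0,0,0],"angular": [0,0,-7.8],"claw": 6},
    {"xyz": [0,0,0],"angular": [0,0,-7.8],"claw": 6},
    {"xyz": [0,0,0],"angular": [0,0,-7.8],"claw": 6},
    {"xyz": [0,0,0],"angular": [0,0,-7.8],"claw": 6},
    {"xyz": [0,0,0],"angular": [0,0,-7.8],"claw": 6},
    {"xyz": [0,0,0],"angular": [0,0,0],"claw": 6},
  ],
)

```text
t: 2.1
eef_pos: [0.4349, -0.2972, 0.2601]
ee_rot: [3.141, 0.0, -2.068]
force: [-0.4, -0.4, 0.3]
width: 0.0602
gripper_force: 0.0
```

```bash
python3 - <<'E'
from h import *
plan([.435,-.297,.171],-118.6)
E
```

```text
t 2.1 tcp [ 0.4349 -0.2972  0.2601] [ 179.96    0.   -118.49] F [-0.39 -0.44  0.29] w 0.06023661918329555 gf 0.0 q [-0.23  0.09 -0.24 -0.   -1.25 -0.27]
shift in start tool axes cm [-2.700e-02 -6.000e-03  8.914e+00] in target axes [-0.027  0.     8.914] turn deg tool [0.04 0.   0.11]
```

>>> servo_tool(
  targets=[
    {"xyz": [0,0,2],"angular": [0,0,0],"claw": 6},
    {"xyz": [0,0,2],"angular": [0,0,0],"claw": 6},
    {"xyz": [0,0,2],"angular": [0,0,0],"claw": 6},
    {"xyz": [0,0,2],"angular": [0,0,0],"claw": 6},
    {"xyz": [0,0,0.9],"angular": [0,0,0],"claw": 6},
    {"xyz": [0,0,0],"angular": [0,0,0],"claw": 6},
    {"xyz": [0,0,0],"angular": [0,0,0],"claw": 3},
    {"xyz": [0,0,0],"angular": [0,0,0],"claw": 2},
    {"xyz": [0,0,0],"angular": [0,0,0],"claw": 0.8},
    {"xyz": [0,0,0],"angular": [0,0,0],"claw": 0.8},
    {"xyz": [0,0,0],"angular": [0,0,0],"claw": 0.5},
    {"xyz": [0,0,0],"angular": [0,0,0],"claw": 0.3},
    {"xyz": [0,0,0],"angular": [0,0,0],"claw": 0},
    {"xyz": [0,0,0],"angular": [0,0,0],"claw": 0},
  ],
  force=45,
)

```text
t: 3.5
eef_pos: [0.435, -0.2974, 0.1714]
ee_rot: [3.142, -0.0, -2.07]
force: [-0.4, 0.2, 0.9]
width: 0.0029
gripper_force: 0.0
```

```bash
python3 - <<'E'
from ov import *
d=grab('scene','s1.png'); grab('top','t1.png')
def p(n,x,y,w,h):
    return np.clip(cv2.resize(load(n)['color'][y:y+h,x:x+w],(400,600),interpolation=cv2.INTER_CUBIC)*2.2,0,255).astype(np.uint8)
cv2.imwrite('pics/v1.png',np.hstack([p('scene',140,170,70,105),p('top',365,190,70,105)]))
E
```

```text
(no output)
```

View pics/v1.png

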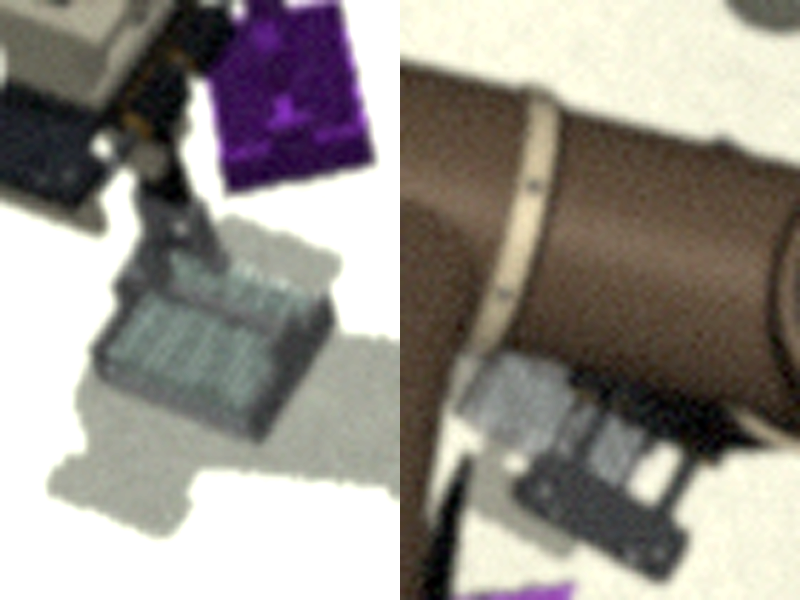

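```bash
python3 - <<'E'
from ov import *
s=load('scene')
st=monitor.get_state();print(st['width'],st['gripper_force'],st['force'])
for z in(.149,.168,.187):print(z,(proj(s,[.435,-.2974,z])-[140,170])*400/70)
r=rackb((.4355,-.297),np.radians(-28.6))
im=np.clip(cv2.resize(s['color'][185:245,145:225],(800,600),interpolation=cv2.INTER_CUBIC)*2.6,0,255).astype(np.uint8)
f=box((.435,-.2974),np.radians(-28.6),(-.022,.022),(-.0095,.0095),(.149,.19))
q=((proj(s,f)-[145,185])*10)
for p in q: cv2.circle(im,tuple(map(int,p)),3,(0,255,255),-1)
cv2.imwrite('pics/v2.png',im)
E
```

```text
0.0008403564467790941 0.0 [ 0.01972494 -0.29692629 -0.00554885]
0.149 [[170.9639652 194.4162557]]
0.168 [[163.57407517 172.1630322 ]]
0.187 [[156.02566722 149.43246268]]
```

View pics/v2.png

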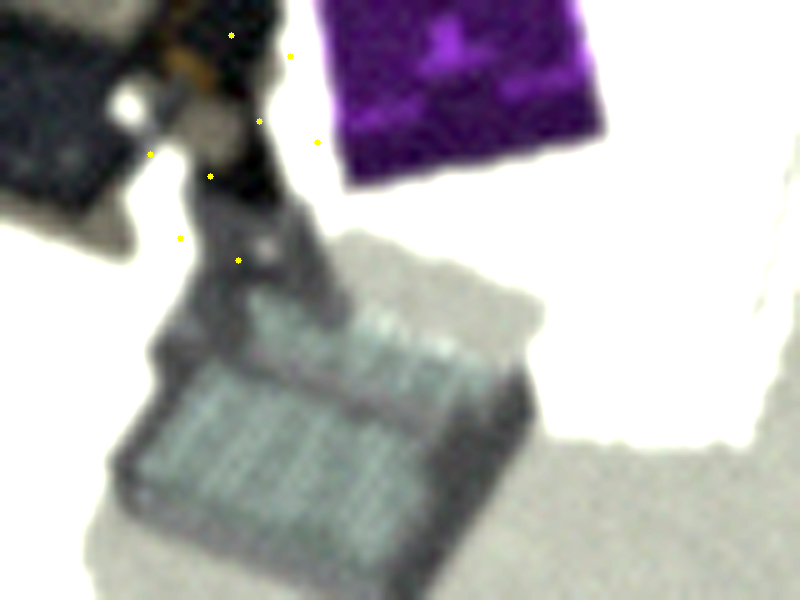

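```bash
python3 - <<'E'
from ov import *
s=load('scene'); 
tcp=np.array([.2569,-.6237,.2126]); ty=np.array([np.cos(np.radians(112.4)),np.sin(np.radians(112.4)),0])
print([proj(s,tcp+k*ty*.05-[0,0,.022]).round(1) for k in(-1,1)])
a=cv2.imread('pics/scene0.png')[90:165,0:100]; a=cv2.resize(a,(800,600),interpolation=cv2.INTER_CUBIC)
a=np.clip(a*2.2,0,255).astype(np.uint8)
for k in(-1,1):
  for z,c in((-.022,(0,0,255)),(0,(0,255,0))):
    p=(proj(s,tcp+k*ty*.054+[0,0,z])[0]-[0,90])*8; cv2.circle(a,tuple(map(int,p)),5,c,-1)
cv2.imwrite('pics/v3.png',a)
E
```

```text
[array([[ 39.4, 161.7]]), array([[ 73.5, 149.2]])]
```

View pics/v3.png

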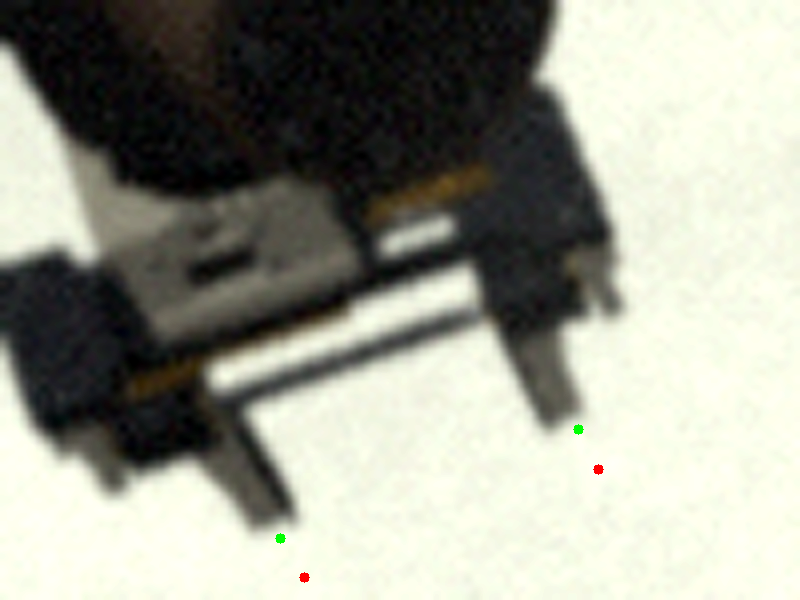

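Pictures show the fingertips about 30 mm higher than the TCP reading implies: they closed above the tab, and the rack has not moved. I'll open, go 20 mm lower (safe even if the reading is right), and close again.

>>> servo_tool(
  targets=[
    {"xyz": [0,0,0],"angular": [0,0,0],"claw": 6},
    {"xyz": [0,0,0],"angular": [0,0,0],"claw": 6},
    {"xyz": [0,0,0],"angular": [0,0,0],"claw": 6},
    {"xyz": [0,0,0],"angular": [0,0,0],"claw": 6},
    {"xyz": [0,0,0],"angular": [0,0,0],"claw": 6},
    {"xyz": [0,0,0.7],"angular": [0,0,0],"claw": 6},
    {"xyz": [0,0,0.7],"angular": [0,0,0],"claw": 6},
    {"xyz": [0,0,0.6],"angular": [0,0,0],"claw": 6},
    {"xyz": [0,0,0],"angular": [0,0,0],"claw": 4},
    {"xyz": [0,0,0],"angular": [0,0,0],"claw": 2},
    {"xyz": [0,0,0],"angular": [0,0,0],"claw": 1},
    {"xyz": [0,0,0],"angular": [0,0,0],"claw": 0.5},
    {"xyz": [0,0,0],"angular": [0,0,0],"claw": 0.3},
    {"xyz": [0,0,0],"angular": [0,0,0],"claw": 0.3},
    {"xyz": [0,0,0],"angular": [0,0,0],"claw": 0.3},
    {"xyz": [0,0,0],"angular": [0,0,0],"claw": 0.3},
  ],
  force=10,
)

```text
t: 5.2
eef_pos: [0.435, -0.2975, 0.1515]
ee_rot: [3.142, -0.0, -2.07]
force: [-0.5, -0.9, -0.6]
width: 0.0119
gripper_force: 10.0
```

>>> servo_tool(
  targets=[
    {"xyz": [0,0,0],"angular": [0,0,0],"claw": 4},
    {"xyz": [0,0,0],"angular": [0,0,0],"claw": 4},
    {"xyz": [0,0,0],"angular": [0,0,0],"claw": 4},
    {"xyz": [0,0,0.7],"angular": [0,0,0],"claw": 4},
    {"xyz": [0,0,0.7],"angular": [0,0,0],"claw": 4},
    {"xyz": [0,0,0.6],"angular": [0,0,0],"claw": 4},
    {"xyz": [0,0,0],"angular": [0,0,0],"claw": 2},
    {"xyz": [0,0,0],"angular": [0,0,0],"claw": 1},
    {"xyz": [0,0,0],"angular": [0,0,0],"claw": 0.5},
    {"xyz": [0,0,0],"angular": [0,0,0],"claw": 0.3},
    {"xyz": [0,0,0],"angular": [0,0,0],"claw": 0.3},
    {"xyz": [0,0,0],"angular": [0,0,0],"claw": 0.3},
    {"xyz": [0,0,0],"angular": [0,0,0],"claw": 0.3},
  ],
  force=45,
)

```text
t: 6.5
eef_pos: [0.4352, -0.2974, 0.1317]
ee_rot: [-3.141, 0.0, -2.07]
force: [-0.5, -0.5, 1.1]
width: 0.0119
gripper_force: 45.0
```

>>> servo_tool(
  targets=[
    {"xyz": [0,0,-0.5],"angular": [0,0,0],"claw": 0.3},
    {"xyz": [0,0,-1],"angular": [0,0,0],"claw": 0.3},
    {"xyz": [0,0,-1.5],"angular": [0,0,0],"claw": 0.3},
    {"xyz": [0,0,-2],"angular": [0,0,0],"claw": 0.3},
    {"xyz": [0,0,-2],"angular": [0,0,0],"claw": 0.3},
    {"xyz": [0,0,-2],"angular": [0,0,0],"claw": 0.3},
    {"xyz": [0,0,-2],"angular": [0,0,0],"claw": 0.3},
    {"xyz": [0,0,-2],"angular": [0,0,0],"claw": 0.3},
    {"xyz": [0,0,-1.4],"angular": [0,0,0],"claw": 0.3},
    {"xyz": [0,0,-1],"angular": [0,0,0],"claw": 0.3},
    {"xyz": [0,0,0],"angular": [0,0,0],"claw": 0.3},
  ],
)

```text
t: 7.6
eef_pos: [0.4355, -0.2976, 0.2871]
ee_rot: [-3.139, 0.0, -2.07]
force: [1.4, -0.7, -3.4]
width: 0.012
gripper_force: 45.0
```

>>> servo_tool(
  targets=[
    {"xyz": [-1,0.3,0],"angular": [0,0,0],"claw": 0.3},
    {"xyz": [-2,0.7,0],"angular": [0,0,0],"claw": 0.3},
    {"xyz": [-2.5,0.8,0],"angular": [0,0,0],"claw": 0.3},
    {"xyz": [-2.5,0.8,0],"angular": [0,0,0],"claw": 0.3},
    {"xyz": [-2.5,0.8,0],"angular": [0,0,0],"claw": 0.3},
    {"xyz": [-2.5,0.8,0],"angular": [0,0,0],"claw": 0.3},
    {"xyz": [-2.5,0.8,0],"angular": [0,0,0],"claw": 0.3},
    {"xyz": [-2.5,0.8,0],"angular": [0,0,0],"claw": 0.3},
    {"xyz": [-2.5,0.8,0],"angular": [0,0,0],"claw": 0.3},
    {"xyz": [-2.5,0.9,0],"angular": [0,0,0],"claw": 0.3},
    {"xyz": [-2.5,0.9,0],"angular": [0,0,0],"claw": 0.3},
    {"xyz": [-2.5,0.9,0],"angular": [0,0,0],"claw": 0.3},
    {"xyz": [-2.5,0.9,0],"angular": [0,0,0],"claw": 0.3},
    {"xyz": [-2.5,0.9,0],"angular": [0,0,0],"claw": 0.3},
    {"xyz": [-2.5,0.9,0],"angular": [0,0,0],"claw": 0.3},
    {"xyz": [-2.4,0.2,0],"angular": [0,0,0],"claw": 0.3},
    {"xyz": [0,0,0],"angular": [0,0,-4],"claw": 0.3},
    {"xyz": [0,0,0],"angular": [0,0,-4],"claw": 0.3},
    {"xyz": [0,0,0],"angular": [0,0,-3.2],"claw": 0.3},
    {"xyz": [0,0,0],"angular": [0,0,0],"claw": 0.3},
  ],
)

```text
t: 9.6
eef_pos: [0.5094, 0.0942, 0.2847]
ee_rot: [3.141, -0.001, -1.874]
force: [-0.2, 0.6, -2.5]
width: 0.012
gripper_force: 45.0
```

```bash
python3 - <<'E'
from ov import *
plan([.507,.09,.286],-107.4)
grab('scene','s2.png'); grab('top','t2.png'); s=load('scene')
st=monitor.get_state(); c=st['eef_pos']
r=rackb((c[0],c[1],c[2]-.1317),st['ee_rot'][2]+np.pi/2)
a=armb((.647,.119),np.radians(162.6))
x0,y0=275,150
im=np.clip(cv2.resize(s['color'][y0:y0+90,x0:x0+120],(800,600),interpolation=cv2.INTER_CUBIC)*2.2,0,255).astype(np.uint8)
raw=im.copy()
for P,col in r+a[:2]: draw(im,s,P,x0,y0,800/120,col)
cv2.imwrite('pics/v4.png',im)
for p in ([0,0,.057+.054],): pass
E
```

```text
t 9.6 tcp [0.5094 0.0942 0.2847] [ 1.7994e+02 -5.0000e-02 -1.0735e+02] F [-0.19  0.58 -2.49] w 0.012044104281613954 gf 44.998603044077754 q [ 0.56  0.06 -0.21 -0.   -1.3  -0.86]
shift in start tool axes cm [ 0.469  0.107 -0.132] in target axes [ 0.469  0.107 -0.133] turn deg tool [ 0.06 -0.05  0.05]
```

View pics/v4.png

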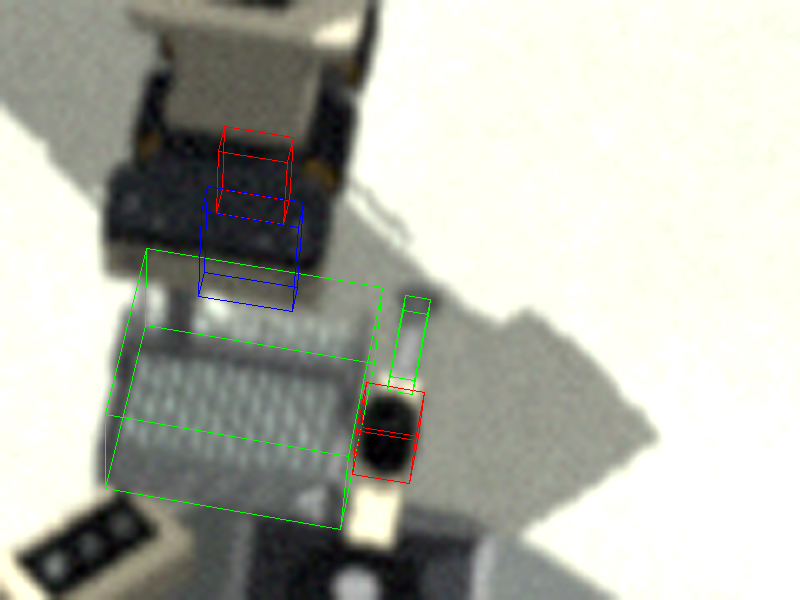

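The overlay matches the rack and the pin to within about 2 mm: basket edge at (100,480), pin at (412,345), shank at (178,320). The disc at (419,300) agrees too. Next I'll slide the pin into the window.

>>> servo_tool(
  targets=[
    {"xyz": [-0.6,0,-0.1],"angular": [0,0,0],"claw": 0.3},
    {"xyz": [-1,0,0],"angular": [0,0,0],"claw": 0.3},
    {"xyz": [-1,0.1,0],"angular": [0,0,0],"claw": 0.3},
    {"xyz": [-1,0,0],"angular": [0,0,0],"claw": 0.3},
    {"xyz": [-1,0,0],"angular": [0,0,0],"claw": 0.3},
    {"xyz": [-1,0,0],"angular": [0,0,0],"claw": 0.3},
    {"xyz": [-0.6,0,0],"angular": [0,0,0],"claw": 0.3},
    {"xyz": [-0.4,0,0],"angular": [0,0,0],"claw": 0.3},
    {"xyz": [0,0,0],"angular": [0,0,0],"claw": 0.3},
    {"xyz": [0,0,0],"angular": [0,0,0],"claw": 0.3},
  ],
)

```text
t: 10.7
eef_pos: [0.5281, 0.1569, 0.2864]
ee_rot: [3.141, -0.0, -1.875]
force: [-0.0, -0.4, -2.6]
width: 0.0115
gripper_force: 45.0
```

```bash
python3 - <<'E'
from ov import *
plan([.528,.158,.286],-107.3)
grab('scene','s3.png'); grab('top','t3.png')
# change of pin / stainer arm region between frames: knob centroid in scene
a=cv2.imread('pics/s2.png');b=cv2.imread('pics/s3.png')
for im in(a,b):
    g=im[198:224,325:345].max(2)<18; print(g.sum(),np.argwhere(g).mean(0)+[198,325])
E
```

```text
t 10.7 tcp [0.5281 0.1569 0.2864] [ 1.7999e+02 -1.0000e-02 -1.0741e+02] F [-0.05 -0.42 -2.64] w 0.011510366168638129 gf 44.99941290356219 q [ 0.64  0.11 -0.15  0.   -1.31 -0.95]
shift in start tool axes cm [-0.1    0.045  0.043] in target axes [-0.1    0.045  0.043] turn deg tool [ 0.01 -0.01 -0.11]
65 [214.78461538 332.53846154]
70 [214.5        332.62857143]
```

>>> servo_tool(
  targets=[
    {"xyz": [-0.1,0,0],"angular": [0,0,0],"claw": 0.3},
    {"xyz": [0,0,0.4],"angular": [0,0,0],"claw": 0.3},
    {"xyz": [0,0,0.4],"angular": [0,0,0],"claw": 0.3},
    {"xyz": [0,0,0.4],"angular": [0,0,0],"claw": 0.3},
    {"xyz": [0,0,0.3],"angular": [0,0,0],"claw": 0.3},
    {"xyz": [0,0,0.3],"angular": [0,0,0],"claw": 0.3},
    {"xyz": [0,0,0.2],"angular": [0,0,0],"claw": 0.3},
    {"xyz": [0,0,0.2],"angular": [0,0,0],"claw": 0.3},
    {"xyz": [0,0,0],"angular": [0,0,0],"claw": 0.3},
  ],
)

```text
t: 11.7
eef_pos: [0.5284, 0.158, 0.2642]
ee_rot: [3.141, -0.0, -1.875]
force: [0.6, -0.2, -4.0]
width: 0.0116
gripper_force: 45.0
```

>>> servo_tool(
  targets=[
    {"xyz": [0,0,0.2],"angular": [0,0,0],"claw": 0.3},
    {"xyz": [0,0,0.2],"angular": [0,0,0],"claw": 0.3},
    {"xyz": [0,0,0.2],"angular": [0,0,0],"claw": 0.3},
    {"xyz": [0,0,0.2],"angular": [0,0,0],"claw": 0.3},
    {"xyz": [0,0,0.2],"angular": [0,0,0],"claw": 0.3},
    {"xyz": [0,0,0],"angular": [0,0,0],"claw": 0.3},
  ],
)

```text
t: 12.3
eef_pos: [0.5289, 0.1579, 0.2547]
ee_rot: [-3.141, 0.0, -1.875]
force: [0.2, -1.1, 2.4]
width: 0.0115
gripper_force: 45.0
```

>>> servo_tool(
  targets=[
    {"xyz": [0,0,0.2],"angular": [0,0,0],"claw": 0.3},
    {"xyz": [0,0,0.2],"angular": [0,0,0],"claw": 0.3},
    {"xyz": [0,0,0.2],"angular": [0,0,0],"claw": 0.3},
    {"xyz": [0,0,0.2],"angular": [0,0,0],"claw": 0.3},
    {"xyz": [0,0,0.2],"angular": [0,0,0],"claw": 0.3},
    {"xyz": [0,0,0.2],"angular": [0,0,0],"claw": 0.3},
    {"xyz": [0,0,0.2],"angular": [0,0,0],"claw": 0.3},
    {"xyz": [0,0,0],"angular": [0,0,0],"claw": 0.3},
  ],
)

```text
t: 13.1
eef_pos: [0.5281, 0.1578, 0.2396]
ee_rot: [3.14, -0.001, -1.875]
force: [0.4, -2.5, -3.1]
width: 0.0117
gripper_force: 45.0
```

>>> servo_tool(
  targets=[
    {"xyz": [0,0,0.2],"angular": [0,0,0],"claw": 0.3},
    {"xyz": [0,0,0.2],"angular": [0,0,0],"claw": 0.3},
    {"xyz": [0,0,0.2],"angular": [0,0,0],"claw": 0.3},
    {"xyz": [0,0,0],"angular": [0,0,0],"claw": 0.3},
  ],
)

```text
t: 13.5
eef_pos: [0.5284, 0.1582, 0.2339]
ee_rot: [3.141, 0.0, -1.875]
force: [0.2, -0.3, -3.4]
width: 0.0115
gripper_force: 45.0
```

>>> servo_tool(
  targets=[
    {"xyz": [0,0,0.15],"angular": [0,0,0],"claw": 0.3},
    {"xyz": [0,0,0.15],"angular": [0,0,0],"claw": 0.3},
    {"xyz": [0,0,0.1],"angular": [0,0,0],"claw": 0.3},
    {"xyz": [0,0,0],"angular": [0,0,0],"claw": 0.3},
  ],
)

```text
t: 13.9
eef_pos: [0.5293, 0.1585, 0.2312]
ee_rot: [-3.14, 0.002, -1.874]
force: [1.6, 1.7, 1.0]
width: 0.0118
gripper_force: 45.0
```

>>> servo_tool(
  targets=[
    {"xyz": [0,0,0.1],"angular": [0,0,0],"claw": 0.3},
    {"xyz": [0,0,0.1],"angular": [0,0,0],"claw": 0.3},
    {"xyz": [0,0,0],"angular": [0,0,0],"claw": 0.3},
  ],
)

```text
t: 14.2
eef_pos: [0.5288, 0.1581, 0.2286]
ee_rot: [-3.141, 0.0, -1.875]
force: [1.5, 1.3, 2.5]
width: 0.0119
gripper_force: 45.0
```

>>> servo_tool(
  targets=[
    {"xyz": [0,0,0.1],"angular": [0,0,0],"claw": 0.3},
    {"xyz": [0,0,0.1],"angular": [0,0,0],"claw": 0.3},
    {"xyz": [0,0,0],"angular": [0,0,0],"claw": 0.3},
  ],
)

```text
t: 14.5
eef_pos: [0.5289, 0.1581, 0.2281]
ee_rot: [-3.14, 0.001, -1.874]
force: [-4.0, 2.0, 13.3]
width: 0.0117
gripper_force: 45.0
```

>>> servo_tool(
  targets=[
    {"xyz": [0,0,-0.4],"angular": [0,0,0],"claw": 0.3},
    {"xyz": [0,0,-0.4],"angular": [0,0,0],"claw": 0.3},
    {"xyz": [0,0,-0.4],"angular": [0,0,0],"claw": 0.3},
    {"xyz": [0,0,-0.4],"angular": [0,0,0],"claw": 0.3},
    {"xyz": [0,0,-0.3],"angular": [0,0,0],"claw": 0.3},
    {"xyz": [0,0,-0.2],"angular": [0,0,0],"claw": 0.3},
    {"xyz": [0,0,-0.1],"angular": [0,0,0],"claw": 0.3},
    {"xyz": [0,0,0],"angular": [0,0,0],"claw": 0.3},
  ],
)

```text
t: 15.3
eef_pos: [0.5285, 0.158, 0.2485]
ee_rot: [3.142, 0.0, -1.875]
force: [0.6, -0.9, -2.6]
width: 0.0118
gripper_force: 45.0
```

>>> servo_tool(
  targets=[
    {"xyz": [0,0,-0.1],"angular": [0,0,0],"claw": 0.3},
    {"xyz": [0,0,-0.1],"angular": [0,0,0],"claw": 0.3},
    {"xyz": [0,0,0],"angular": [0,0,0],"claw": 0.3},
  ],
)

```text
t: 15.6
eef_pos: [0.5283, 0.1579, 0.2496]
ee_rot: [3.141, -0.001, -1.875]
force: [1.4, 0.1, -8.7]
width: 0.012
gripper_force: 45.0
```

The latch holds: lifting meets resistance 21 mm above home. I'll lower the rack back home and release it.

>>> servo_tool(
  targets=[
    {"xyz": [0,0,0.4],"angular": [0,0,0],"claw": 0.3},
    {"xyz": [0,0,0.4],"angular": [0,0,0],"claw": 0.3},
    {"xyz": [0,0,0.4],"angular": [0,0,0],"claw": 0.3},
    {"xyz": [0,0,0.4],"angular": [0,0,0],"claw": 0.3},
    {"xyz": [0,0,0.3],"angular": [0,0,0],"claw": 0.3},
    {"xyz": [0,0,0.2],"angular": [0,0,0],"claw": 0.3},
    {"xyz": [0,0,0.1],"angular": [0,0,0],"claw": 0.3},
    {"xyz": [0,0,0.1],"angular": [0,0,0],"claw": 0.3},
    {"xyz": [0,0,0],"angular": [0,0,0],"claw": 0.3},
  ],
)

```text
t: 16.5
eef_pos: [0.5288, 0.1582, 0.2284]
ee_rot: [-3.141, 0.001, -1.874]
force: [-2.2, 0.4, 3.4]
width: 0.0116
gripper_force: 45.0
```

>>> servo_tool(
  targets=[
    {"xyz": [0,0,0],"angular": [0,0,0],"claw": 1.4},
    {"xyz": [0,0,0],"angular": [0,0,0],"claw": 2},
    {"xyz": [0,0,0],"angular": [0,0,0],"claw": 3},
    {"xyz": [0,0,0],"angular": [0,0,0],"claw": 3},
    {"xyz": [0,0,-0.5],"angular": [0,0,0],"claw": 3},
    {"xyz": [0,0,-1],"angular": [0,0,0],"claw": 3},
    {"xyz": [0,0,-2],"angular": [0,0,0],"claw": 3},
    {"xyz": [0,0,-2],"angular": [0,0,0],"claw": 3},
    {"xyz": [0,0,-2],"angular": [0,0,0],"claw": 3},
    {"xyz": [0,0,-1.5],"angular": [0,0,0],"claw": 3.4},
    {"xyz": [0,0,0],"angular": [0,0,0],"claw": 3.6},
  ],
)

```text
t: 17.6
eef_pos: [0.5297, 0.1584, 0.3208]
ee_rot: [-3.138, 0.003, -1.874]
force: [0.2, -0.7, 0.2]
width: 0.0351
gripper_force: 0.0
```

```bash
python3 - <<'E'
from ov import *
plan([.590,.137,.318],-17.4)
grab('scene','s4.png'); a,b=cv2.imread('pics/s2.png'),cv2.imread('pics/s4.png')
for im in(a,b):
    g=im[198:224,325:345].max(2)<18; print(g.sum(),np.argwhere(g).mean(0)+[198,325])
# tab: dark pixels near expected seated place
s=load('scene'); print(proj(s,[[.5275,.1565,.265],[.5275,.1565,.265+.1]]))
g=b[150:198,310:360].max(2)<22
for r in g: print(''.join('#' if k else '.' for k in r))
E
```

```text
t 17.6 tcp [0.5297 0.1584 0.3208] [-179.79    0.19 -107.4 ] F [ 0.2  -0.74  0.2 ] w 0.03506354107141226 gf 0.0 q [ 0.65  0.1  -0.08  0.   -1.38 -0.95]
shift in start tool axes cm [ 0.237 -6.397  0.298] in target axes [6.398 0.236 0.276] turn deg tool [-3.1e-01 -1.0e-02 -9.0e+01]
65 [214.78461538 332.53846154]
78 [211.78205128 332.82051282]
[[336.96333732 192.96555548]
 [339.86771699 168.65977077]]
..................................................
..................................................
..................................................
..................................................
..................................................
............................................#.....
..................................................
...........................................#......
..................................................
..................................................
...............####...............................
...............####...............................
...............####.......................##......
...............#####................
[... 1048 characters left out ...]
....................##########.......
.......................................###........
..................................................
..................................................
..................................................
..................................................
.......................#######....................
......................#########...................
......................#########...................
......................#########...................
......................#########...................
......................#########...................
......................#########...................
.....................##########...................
```

>>> servo_tool(
  targets=[
    {"xyz": [0,-1.6,0],"angular": [0,0,0],"claw": 3.6},
    {"xyz": [0,-1.6,0],"angular": [0,0,0],"claw": 3.6},
    {"xyz": [0.1,-1.6,0],"angular": [0,0,0],"claw": 3.6},
    {"xyz": [0.1,-1.6,0],"angular": [0,0,0],"claw": 3.6},
    {"xyz": [0,0,0],"angular": [0,0,-7.5],"claw": 3.6},
    {"xyz": [0,0,0],"angular": [0,0,-7.5],"claw": 3.6},
    {"xyz": [0,0,0],"angular": [0,0,-7.5],"claw": 3.6},
    {"xyz": [0,0,0],"angular": [0,0,-7.5],"claw": 3.6},
    {"xyz": [0,0,0],"angular": [0,0,-7.5],"claw": 3.6},
    {"xyz": [0,0,0],"angular": [0,0,-7.5],"claw": 3.6},
    {"xyz": [0,0,0],"angular": [0,0,-7.5],"claw": 3.6},
    {"xyz": [0,0,0],"angular": [0,0,-7.5],"claw": 3.6},
    {"xyz": [0,0,0],"angular": [0,0,-7.5],"claw": 3.6},
    {"xyz": [0,0,0],"angular": [0,0,-7.5],"claw": 3.6},
    {"xyz": [0,0,0],"angular": [0,0,-7.5],"claw": 3.6},
    {"xyz": [0,0,0],"angular": [0,0,-7.5],"claw": 3.6},
    {"xyz": [0,0,0],"angular": [0,0,0],"claw": 3.6},
  ],
)

```text
t: 19.35
eef_pos: [0.5898, 0.1364, 0.3168]
ee_rot: [3.141, 0.001, -0.303]
force: [1.4, -0.3, -0.5]
width: 0.0359
gripper_force: 0.0
```

```bash
python3 - <<'E'
from ov import *
plan([.590,.138,.222],-17.4)
E
```

```text
t 19.35 tcp [0.5898 0.1364 0.3168] [ 1.7995e+02  4.0000e-02 -1.7340e+01] F [ 1.37 -0.26 -0.53] w 0.03589801277680559 gf 0.0 q [ 0.55  0.2   0.02  0.   -1.4   0.72]
shift in start tool axes cm [-0.025 -0.169  9.48 ] in target axes [-0.032 -0.161  9.48 ] turn deg tool [0.05 0.04 0.06]
```

>>> servo_tool(
  targets=[
    {"xyz": [0,-0.1,1.5],"angular": [0,0,0],"claw": 3.6},
    {"xyz": [0,0,1.5],"angular": [0,0,0],"claw": 3.6},
    {"xyz": [0,0,1],"angular": [0,0,0],"claw": 3.6},
    {"xyz": [0,0,1],"angular": [0,0,0],"claw": 3.6},
    {"xyz": [0,0,0.5],"angular": [0,0,0],"claw": 3.6},
    {"xyz": [0,0,0.5],"angular": [0,0,0],"claw": 3.6},
    {"xyz": [0,0,0.3],"angular": [0,0,0],"claw": 3.6},
  ],
)

```text
t: 20.05
eef_pos: [0.5894, 0.1379, 0.2543]
ee_rot: [-3.142, -0.0, -0.304]
force: [-0.3, -0.7, -0.3]
width: 0.0359
gripper_force: 0.0
```

>>> servo_tool(
  targets=[
    {"xyz": [0,0,0.5],"angular": [0,0,0],"claw": 3.6},
    {"xyz": [0,0,0.5],"angular": [0,0,0],"claw": 3.6},
    {"xyz": [0,0,0.5],"angular": [0,0,0],"claw": 3.6},
    {"xyz": [0,0,0.5],"angular": [0,0,0],"claw": 3.6},
    {"xyz": [0,0,0.5],"angular": [0,0,0],"claw": 3.6},
    {"xyz": [0,0,0.4],"angular": [0,0,0],"claw": 3.6},
    {"xyz": [0,0,0],"angular": [0,0,0],"claw": 3.6},
  ],
)

```text
t: 20.75
eef_pos: [0.589, 0.1378, 0.2247]
ee_rot: [3.141, 0.001, -0.304]
force: [0.6, 0.9, 0.4]
width: 0.0363
gripper_force: 0.0
```

>>> servo_tool(
  targets=[
    {"xyz": [0,0,0],"angular": [0,0,0],"claw": 3},
    {"xyz": [0,0,0],"angular": [0,0,0],"claw": 2.5},
    {"xyz": [0,0,0],"angular": [0,0,0],"claw": 2},
    {"xyz": [0,0,0],"angular": [0,0,0],"claw": 1.8},
    {"xyz": [0,0,0],"angular": [0,0,0],"claw": 1.8},
    {"xyz": [0,0,0],"angular": [0,0,0],"claw": 1.8},
  ],
  force=5,
)

```text
t: 21.35
eef_pos: [0.5892, 0.1375, 0.2257]
ee_rot: [3.141, -0.0, -0.304]
force: [-1.7, -3.3, 2.6]
width: 0.0218
gripper_force: 5.0
```

>>> servo_tool(
  targets=[
    {"xyz": [0,-0.15,0],"angular": [0,0,1.5],"claw": 1.8},
    {"xyz": [0.01,-0.31,0],"angular": [0,0,3],"claw": 1.8},
    {"xyz": [0.01,-0.31,0],"angular": [0,0,3],"claw": 1.8},
    {"xyz": [0.01,-0.31,0],"angular": [0,0,3],"claw": 1.8},
    {"xyz": [0.01,-0.31,0],"angular": [0,0,3],"claw": 1.8},
    {"xyz": [0.01,-0.31,0],"angular": [0,0,3],"claw": 1.8},
    {"xyz": [0,-0.31,0],"angular": [0,0,3],"claw": 1.8},
    {"xyz": [0.01,-0.31,0],"angular": [0,0,3],"claw": 1.8},
  ],
  force=8,
)

```text
t: 22.15
eef_pos: [0.6004, 0.1581, 0.2257]
ee_rot: [3.141, -0.0, -0.7]
force: [-1.4, -3.2, 3.1]
width: 0.022
gripper_force: 8.0
```

```bash
cat > arc.py <<'E'
from ov import *
s=monitor.get_state();c=np.array([.647,.119]);v=s['eef_pos'][:2]-c
a=np.degrees(np.arctan2(v[1],v[0]))
R=Rn.from_euler('xyz',s['ee_rot']);print('r',np.hypot(*v),'ang',a,'yaw',np.degrees(s['ee_rot'][2]),'z',s['eef_pos'][2],'Ftool',R.inv().apply(s['force']).round(1),s['width'],s['t'])
E
python3 arc.py
```

```text
r 0.060808868148488605 ang 140.01763525503918 yaw -40.09934116368038 z 0.225681585901778 Ftool [ 1.   3.3 -3.1] 0.021985284303288565 22.15
```

Good: 22.6° turned, radius holding. Continuing.

>>> servo_tool(
  targets=[
    {"xyz": [0.01,-0.31,0],"angular": [0,0,3],"claw": 1.8},
    {"xyz": [0.01,-0.31,0],"angular": [0,0,3],"claw": 1.8},
    {"xyz": [0.01,-0.31,0],"angular": [0,0,3],"claw": 1.8},
    {"xyz": [0.01,-0.31,0],"angular": [0,0,3],"claw": 1.8},
    {"xyz": [0.01,-0.31,0],"angular": [0,0,3],"claw": 1.8},
    {"xyz": [0.01,-0.31,0],"angular": [0,0,3],"claw": 1.8},
    {"xyz": [0.01,-0.31,0],"angular": [0,0,3],"claw": 1.8},
    {"xyz": [0.01,-0.31,0],"angular": [0,0,3],"claw": 1.8},
    {"xyz": [0.01,-0.31,0],"angular": [0,0,3],"claw": 1.8},
    {"xyz": [0.01,-0.31,0],"angular": [0,0,3],"claw": 1.8},
    {"xyz": [0.01,-0.31,0],"angular": [0,0,3],"claw": 1.8},
    {"xyz": [0.01,-0.31,0],"angular": [0,0,3],"claw": 1.8},
  ],
)

```text
t: 23.35
eef_pos: [0.6315, 0.1777, 0.2257]
ee_rot: [-3.141, 0.0, -1.328]
force: [-2.8, -1.6, 2.9]
width: 0.022
gripper_force: 8.0
```

```bash
python3 arc.py
```

```text
r 0.060742845521931335 ang 104.74699736326677 yaw -76.08909051892165 z 0.22571834063196788 Ftool [ 0.9  3.1 -2.9] 0.0220148261992104 23.35
```

>>> servo_tool(
  targets=[
    {"xyz": [0.01,-0.31,0],"angular": [0,0,3],"claw": 1.8},
    {"xyz": [0.01,-0.31,0],"angular": [0,0,3],"claw": 1.8},
    {"xyz": [0.01,-0.31,0],"angular": [0,0,3],"claw": 1.8},
    {"xyz": [0.01,-0.31,0],"angular": [0,0,3],"claw": 1.8},
    {"xyz": [0.01,-0.31,0],"angular": [0,0,3],"claw": 1.8},
    {"xyz": [0,-0.21,0],"angular": [0,0,2],"claw": 1.8},
    {"xyz": [0,-0.21,0],"angular": [0,0,2],"claw": 1.8},
    {"xyz": [0,-0.1,0],"angular": [0,0,1],"claw": 1.8},
  ],
)

```text
t: 24.15
eef_pos: [0.6521, 0.1794, 0.2257]
ee_rot: [-3.142, 0.001, -1.676]
force: [-3.1, 0.5, 3.2]
width: 0.0215
gripper_force: 8.0
```

```bash
python3 arc.py
```

```text
r 0.06057348764054001 ang 85.12639477536078 yaw -96.01303863051096 z 0.2256935685015003 Ftool [-0.1  3.1 -3.2] 0.02153661060285085 24.15
```

>>> servo_tool(
  targets=[
    {"xyz": [0,-0.16,0],"angular": [0,0,1.5],"claw": 1.8},
    {"xyz": [0,-0.16,0],"angular": [0,0,1.5],"claw": 1.8},
    {"xyz": [0,-0.16,0],"angular": [0,0,1.5],"claw": 1.8},
    {"xyz": [0.01,-0.16,0],"angular": [0,0,1.5],"claw": 1.8},
  ],
)

```text
t: 24.55
eef_pos: [0.6586, 0.1784, 0.2257]
ee_rot: [-3.141, 0.001, -1.781]
force: [-3.7, 3.6, 5.7]
width: 0.0216
gripper_force: 8.0
```

>>> servo_tool(
  targets=[
    {"xyz": [0,-0.16,0],"angular": [0,0,1.5],"claw": 1.8},
    {"xyz": [0,-0.16,0],"angular": [0,0,1.5],"claw": 1.8},
    {"xyz": [0.01,-0.16,0],"angular": [0,0,1.5],"claw": 1.8},
  ],
)

```text
t: 24.85
eef_pos: [0.6611, 0.1773, 0.2256]
ee_rot: [3.138, -0.0, -1.859]
force: [-14.7, 4.9, 10.7]
width: 0.0223
gripper_force: 8.0
```

```bash
python3 arc.py
```

```text
r 0.05996829079880395 ang 76.44268207685255 yaw -106.5160193709907 z 0.22557308861344605 Ftool [ -0.5  15.6 -10.6] 0.022259988438059805 24.85
```

>>> servo_tool(
  targets=[
    {"xyz": [0,-0.1,0],"angular": [0,0,0],"claw": 1.8},
    {"xyz": [0,0,0],"angular": [0,0,0],"claw": 1.8},
  ],
)

```text
t: 25.05
eef_pos: [0.6616, 0.1772, 0.2256]
ee_rot: [3.138, -0.0, -1.858]
force: [-14.8, 5.2, 10.9]
width: 0.0233
gripper_force: 8.0
```

```bash
python3 arc.py
```

```text
r 0.05995829242422089 ang 75.91594977541749 yaw -106.4495901182142 z 0.22557024990024938 Ftool [ -0.8  15.7 -10.8] 0.023341619140791713 25.05
```

>>> servo_tool(
  targets=[
    {"xyz": [0,0,0],"angular": [0,0,0],"claw": 3},
    {"xyz": [0,0,0],"angular": [0,0,0],"claw": 4},
    {"xyz": [0,0,0],"angular": [0,0,0],"claw": 4.6},
    {"xyz": [0,0,0],"angular": [0,0,0],"claw": 4.6},
    {"xyz": [0,0.3,0],"angular": [0,0,0],"claw": 4.6},
    {"xyz": [0,0,-0.5],"angular": [0,0,0],"claw": 4.6},
    {"xyz": [0,0,-1],"angular": [0,0,0],"claw": 4.6},
    {"xyz": [0,0,-2],"angular": [0,0,0],"claw": 4.6},
    {"xyz": [0,0,-2],"angular": [0,0,0],"claw": 4.6},
    {"xyz": [0,0,-2],"angular": [0,0,0],"claw": 4.6},
    {"xyz": [0,0,-2],"angular": [0,0,0],"claw": 4.6},
    {"xyz": [0,0,-2],"angular": [0,0,0],"claw": 4.6},
    {"xyz": [0,0,-2],"angular": [0,0,0],"claw": 4.6},
    {"xyz": [0,0,0],"angular": [0,0,0],"claw": 4.6},
    {"xyz": [0,0,0],"angular": [0,0,0],"claw": 4.6},
    {"xyz": [0,0,0],"angular": [0,0,0],"claw": 4.6},
  ],
)

```text
t: 26.65
eef_pos: [0.6608, 0.1772, 0.36]
ee_rot: [3.141, -0.0, -1.857]
force: [0.1, 0.1, -0.5]
width: 0.046
gripper_force: 0.0
```

```bash
python3 - <<'E'
from ov import *
st=monitor.get_state();print(st['t'],st['force'],st['eef_pos'])
d=grab('scene','s5.png');c=np.array([.647,.119]);a=np.radians(76.3);u=np.array([np.cos(a),np.sin(a)])
for n,r,z in(('knob',.06,.26),('tab',.125,.265),('pin',.125,.228),('basket',.125,.12)): print(n,proj(d,[*(c+r*u),z]).round(1))
st0=cv2.imread('pics/scene0.png')
g=d['color'][205:265,330:392].max(2)
for r in g[::1]: print(''.join('#' if k<20 else '+' if k<55 else '.' for k in r))
# bystanders unchanged?
for n,(x,y,w,h) in dict(bottle=(100,270,50,50),box=(165,288,72,42),petri=(408,195,40,40)).items():
    print(n,np.abs(d['color'][y:y+h,x:x+w].astype(int)-st0[y:y+h,x:x+w]).mean())
E
```

```text
26.65 [ 0.07730536  0.07649651 -0.50335455] [0.66082051 0.17719141 0.3599983 ]
knob [[353.3 237.3]]
tab [[380.3 239.4]]
pin [[378.2 247.1]]
basket [[372.7 267.6]]
...........+############################+######+..............
...........+#####+########+########+####+######+..............
..........++#####+++##+##+##+#++##++++#+#######+..............
..........++#####+#++#+###++#++++#####+#+######+..............
..........+##++#####+####++++#+#+#+###++#######...............
.........++###+######+#+#+####+##++#++#+++####+...............
.........++###+#+##+###+#+++#+##+#++##+##+####+...............
.........+++#++++#+####++++##++#+#++#++++#+++++...............
.........+++++++#+###++#++####+#+#+#+##++##+##+...............
.........++##+++####+##+##+#+####+#+#+####++##++..............
.........+#+++++##+##+#+###+##+##+##+#+++++++#++..............
........++#++++++++++#++++####+##++++++++#+++#++..............
........++##++++#++++++###+#+++++#####++#++++#+...............
.........+########+++++++++++++#+##+##+#++++##+...............
.........+##############+#++#++++++++++##++++++........
[... 2215 characters left out ...]
++++.....................++............+++++++++++....+++...
+++++++....................++............+++++++++......+++...
++++++++++++++............+++............++++++++.......++....
++++++++++++++++++.+......+++.............+++++++.............
+++++++++++++++++++++++...+++.............++..+++.............
+++++++++++++++++++++++..++++.............+...................
+++++.+++++++++++++++++..+++.............++...................
+++++..++++++++++++++++..+++..............++..................
++++....++++++++++++++....++..............+++.................
++++.....+++++++++++++....++..............+++.................
bottle 11.788533333333334
box 9.459215167548502
petri 13.690833333333334
```

```bash
python3 -c "
from station import order
print(order.job_done())"
```

```text
the job is handed in; nothing more can be done
None
```

The rack is latched on the pin, hanging over the open dish with the arm at its stop, and the job was handed in at about 27 s with the gripper clear; the bystanders were never approached, though no clean image check of them was made.

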